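# Take the used label cassette out of the label printer

## Task

The label cassette in the label printer is used up: swing the printer's blue-tabbed hood right back, pinch the cassette's two orange side catches together to unlatch it and lift it out of its bay. Finish while still holding it up by the squeezed catches, level and still, at least a hand's width above the printer's deck over the bay and clear of the printer, the hood left open. Leave the spare cassette and everything else on the table where it is.

Things in the scene. Friction and masses are not known exactly. Their poses are not given: they have to be found in the camera images.
- printer: desktop label printer, fixed to the table: pale grey base 210 mm deep (x) x 200 mm wide (y), its flat deck 85 mm above the table, under a dark grey hood. Origin at the centre of its underside; its -x axis is its front (label slot, display), +x its back, y across, z up
- hood (a joint): angle of the hood: 0 = shut, grows as its front edge swings up and back, 1.75 = stop, fully open. The hood (150 mm long, 190 mm wide, 56 mm tall, hollow, no back wall) turns on a level hinge along the printer's y at the back; a stiff hinge, it stays at any angle and needs about 3 N at the tab
- hood_hinge (a point): middle of the hood's hinge axis, 60 mm behind the printer's centre and 86 mm above the table
- hood_tab (a point): grip point of the hood's blue pull tab; moves with the hood. The tab is 26 mm wide (printer's y), 9 mm thick and stands 38 mm out of the middle of the hood's front wall; this point is 25 mm out from that wall. Hood shut: 175 mm in front of the hinge axis, 28 mm above it. The tab can be pinched across its width from above and followed round, turning between the fingers
- bay (a point): centre of the cassette bay's mouth, at deck height (85 mm); the bay is 32 mm deep, its floor 53 mm above the table
- cassette: the used label cassette in the bay, under the hood: black, two spool housings (each 28 long, 37 wide, 78 mm tall, white hubs on top) joined by a narrow waist, 90 mm long in all along the printer's x; 32 mm sit in the bay, 46 mm stand above the deck. About 0.2 kg. Origin at the centre of its underside; x along it, y across, z up
- cassette_grip (a point): point midway between the cassette's two orange catch pads, 58 mm above the cassette's underside (26 mm above the deck while seated): the place to pinch, across the printer's y
- catch_left (a joint): how far the orange catch on the cassette's +y side is pushed in: 0 = out (latched), 0.006 m = fully in. The two opposed catches sit mid-way along its long sides; each has a pad 28 mm long, from 6 to 44 mm above the deck; 52 mm over both pads when out, 40 mm when fully in
- catch_right (a joint): the same for the catch on the -y side. Each catch is sprung: 2 N to start, 5 N fully in. Its hook under the deck holds the cassette until the catch is in by about 4 mm; with both in, the cassette lifts straight up and can be carried by the pads with a grip of about 40 N
- spare: the fresh spare label cassette, standing on the table: same shape as the used one but with yellow hubs; origin at the centre of its underside. Leave alone
- game_box: open red game box bottom, 260 x 260 x 42 mm, with black dividers and play notes; origin at the centre of its underside. Leave alone
- dispenser: cream desk tape dispenser with a tape roll, 72 x 190 x 124 mm, heavy; origin at the centre of its underside. Leave alone
- drink_bottle: green drinking bottle, 72 mm wide, 210 mm tall; origin at the centre of its underside. Leave alone
- card_box: small red card-game box, 120 x 90 x 30 mm; origin at the centre of its underside. Leave alone
- tape_roll: roll of brown parcel tape lying flat, 90 mm across, 48 mm high; origin at the centre of its underside. Leave alone
- red_hotel: red game hotel, 24 x 16 x 20 mm; origin at the centre of its underside. Leave alone
- green_house: green game house, 24 x 16 x 20 mm; origin at the centre of its underside. Leave alone

How it is judged:
On the way, in this order (a step that is already met when the one before it is completed fails the run):
1. the hood is swung right back (value of joint hood above 1.3 rad), for 0.2 s.
2. both catches are pinched in by the fingers (value of joint each of catch_left, catch_right above 0.004 m and contact force between the fingers and cassette above 3 N), for 0.2 s.
At the end, for the whole second after the job is handed in: Hood open over 1.3 rad; cassette held by the fingers, both catches in over 4 mm, underside 60 mm or more above the deck (145 mm above the table), within 120 mm sideways of the bay, within 15 degrees of upright, slower than 30 mm/s, not touching the printer (all of step 2 and value of joint hood above 1.3 rad and height (world z) of cassette above 0.145 m and horizontal distance between cassette and bay below 0.12 m and angle between cassette's own z axis and vertical below 0.26 rad and linear speed of cassette below 0.03 m/s and contact force between cassette and printer below 0.1 N); the arm keeps its last pose, push and grip.
It fails at once if something else on the table is shifted by more than 30 mm (distance of any of spare, game_box, dispenser, drink_bottle, card_box, tape_roll, red_hotel, green_house from where it was at the start of the episode above 0.03 m).
It also fails if it takes over 48 s, if anything falls off the work surface, if the arm or the gripper's body presses on something with over 40 N, if the wrist force passes 120 N, or if a joint passes its speed limit or range.

## Robot

A 6-joint arm with a two-finger parallel gripper is mounted at the origin on the work surface. World frame = base frame: x ahead of the robot, y to its left, z up, the work surface at z = 0. Lengths are in m, angles in rad, forces in N, time in s.
With the tool pointing down it reaches from about 0.275 to 0.825 m from the base axis. Payload 5.2 kg.
Tool frame: the origin (TCP) lies midway between the tips of the shut fingers; the grasp point (between the pads) lies 19 mm behind it (env.pinch_z is the distance from the TCP to the grasp point, in m); z points along the fingers, y is the line along which they close (so a half turn about z gives the same grasp; the last joint's range is limited). The gripper opens to 93 mm and grips with 3 to 60 N. Pads are 15 mm wide; open, the fingers measure 128 mm over their backs; the gripper's body (75 mm by 188 mm) begins 65 mm behind the grasp point.
Start: joints at [1.054, 0.259, 1.535, -0, 1.348, -0.203], TCP at [0.17, 0.523, 0.219] pointing down, gripper open.
Joint ranges: [-3.14, 3.14], [-0.91, 2.08], [0.19, 2.58], [-1.22, 4.36], [0.22, 2.71], [-3.12, 3.12]. Speed limits (rad/s): [2.57, 2.57, 3.14, 3.14, 3.14, 3.14].

## Interface

Orientations are given as a unit quaternion [w, x, y, z].
In Python, from bench import env, claw, telemetry, eyes gives the robot as it stands. The module is installed in compiled form; this text tells all that it offers. Calls block until the motion is done:
- env.move_to(position, orientation): joint-space move of the TCP to a pose.
- env.move_l(position, rotation=None, max_speed=0.15): straight line of the TCP; rotation=None keeps the orientation; max_speed is the mean speed in m/s.
- env.set_joints(angles): joint-space move.
- claw.gripper_open() and claw.gripper_close(strength=None): open the fingers fully, or close them until they stop; strength is the grip in N (None keeps the last).
- env.sleep(seconds).
- env.ik(position, orientation): joint angles nearest the present ones, or None.
- telemetry.get_state(): the state.
- eyes.get_image(name): name is "scene" or "side" or "wrist"; returns the picture (480x640x3 uint8, red, green, blue); there is no depth.
- eyes.camera_info(name): a dict with "K" (3x3 intrinsics, pixels), "xyz" and "rotation" of the camera in the world. Camera axes: x right, y up, looking along -z (the intrinsics and any distortion apply to the point x, -y, -z); pixel columns grow to the right and rows downward; lengths in m; the calibration is good to about 2 mm. The wrist camera is an equidistant fisheye: a pixel r from the principal point sees the ray r / f radians off the axis. A picture is of the moment at which its call begins: read the wrist's pose just before it. camera_info takes no time and is no camera call; for the wrist camera it gives the pose at the moment of the call.
A pose or a line that the arm cannot do raises env.Unreachable and nothing moves.
- env.close_job(): hands the job in; it is judged then, once.
The state is a dict: "t": time; "q": joint angles; "qvel": joint speeds; "effort": joint torques, N m; "tcp_pos": TCP position; "tool_rot": TCP orientation; "ft_force": force on the tool from outside, world axes, zero at the start; "wrist_torque": the same for the moment, N m; "gripper_width": finger opening in m; "gripper_force": force on a finger pad.
Only numpy, scipy, OpenCV 4.12 (cv2) and the standard library are available. Lean on these libraries where they do the work, as an engineer would, in place of code of your own. Each camera call takes 0.05 s, during which the arm holds its last target. There are 200 camera calls.

## Working session

There is one attempt and no reset: what is moved stays moved. The work goes in short steps, each a Python script; the robot and the scene stay as the last script left them, time stands still between calls to the robot, and variables do not carry over. Pictures are saved under pics/ and viewed, at most 10 in all, crops included, and the job is handed in when it is done.

```bash
mkdir -p pics
python3 - <<'E'
from bench import env, claw, telemetry, eyes
import cv2,numpy as np
for n in("scene","side","wrist"):
    print(n,eyes.camera_info(n))
    cv2.imwrite(f"pics/{n}0.png",eyes.get_image(n)[:,:,::-1])
print(telemetry.get_state(),env.pinch_z)
E
```

```text
scene {'K': array([[615.18480013,   0.        , 317.83845201],
       [  0.        , 615.18480013, 238.15462717],
       [  0.        ,   0.        ,   1.        ]]), 'xyz': array([1.96564425, 0.29931741, 1.26627267]), 'rotation': array([0.56879675, 0.27889747, 0.33098703, 0.69938119])}
side {'K': array([[517.26176456,   0.        , 316.44654842],
       [  0.        , 517.26176456, 239.09307138],
       [  0.        ,   0.        ,   1.        ]]), 'xyz': array([-0.17106571, -1.02110889,  0.97118113]), 'rotation': array([ 0.84777997,  0.44681153, -0.13303236, -0.25284575])}
wrist {'K': array([[371.64829954,   0.        , 320.85531822],
       [  0.        , 371.64829954, 240.4441887 ],
       [  0.        ,   0.        ,   1.        ]]), 'xyz': array([0.09713925, 0.54676952, 0.3843662 ]), 'rotation': array([ 0.80084451, -0.11283467, -0.080799  ,  0.5825701 ])}
{'t': 0.15, 'q': array([ 1.05417188e+00,  2.59178150e-01,  1.53580484e+00, -3.95024439e-05,
        1.34797837e+00, -2.02806140e-01]), 'qvel': array([-0.00021599, -0.00151994, -0.00372619, -0.00051737, -0.00150172,
       -0.00080014]), 'effort': array([ 1.90149280e-03, -4.37639487e+01, -2.84235924e+01,  7.16539356e-02,
        3.80818464e-02, -7.34282685e-05]), 'tcp_pos': array([0.16957268, 0.52278356, 0.21801807]), 'tool_rot': array([-2.22871655e-04,  1.56261720e-01,  9.87715448e-01, -6.47335646e-04]), 'ft_force': array([-0.05503148,  0.19595689, -0.18373896]), 'wrist_torque': array([-0.02170676, -0.02966209,  0.02048344]), 'gripper_force': 0.0, 'gripper_width': 0.0930686637230933} 0.0188
```

View pics/scene0.png

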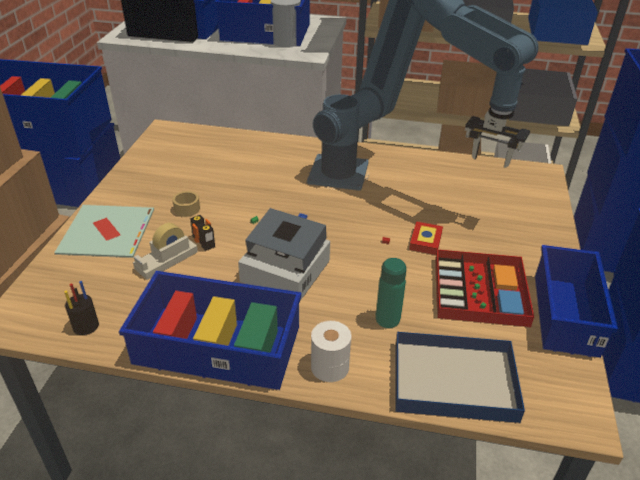

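View pics/side0.png

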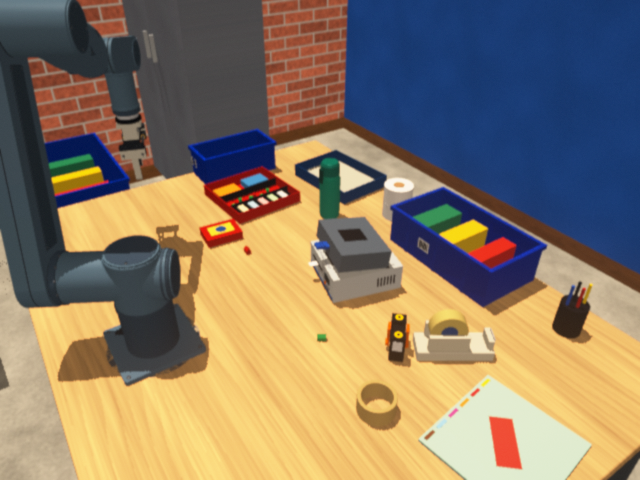

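The scene view shows the printer at about (285,250) with the tab at about (303,217). In the side view the tab is at about (321,244) and the hood top at about (352,240). I'll triangulate a coarse pose, then take two wrist views above it.

```bash
cat > h.py <<'E'
from bench import env, claw, telemetry, eyes
import cv2,numpy as np
from scipy.spatial.transform import Rotation as R
def rot(q): return R.from_quat([q[1],q[2],q[3],q[0]])
def quat(r): x=r.as_quat(); return [x[3],x[0],x[1],x[2]]
def ray(info,px,fish=False):
    K=info["K"]; d=np.array([(px[0]-K[0,2])/K[0,0],(px[1]-K[1,2])/K[1,1]])
    if fish:
        th=np.linalg.norm(d); v=np.r_[d/max(th,1e-9)*np.sin(th),np.cos(th)]
    else: v=np.r_[d,1]
    v=np.array([v[0],-v[1],-v[2]]); return info["xyz"],rot(info["rotation"]).apply(v/np.linalg.norm(v))
def plane(r,z): return r[0]+r[1]*(z-r[0][2])/r[1][2]
def tri(rs):
    A=sum(np.eye(3)-np.outer(d,d) for _,d in rs); b=sum((np.eye(3)-np.outer(d,d))@o for o,d in rs)
    p=np.linalg.solve(A,b); return p,[np.linalg.norm(np.cross(p-o,d)) for o,d in rs]
def blobs(im,lo,hi,amin=30):
    m=cv2.inRange(cv2.cvtColor(im,cv2.COLOR_RGB2HSV),lo,hi)
    n,_,s,c=cv2.connectedComponentsWithStats(m)
    return [(c[i].round(1).tolist(),s[i].tolist()) for i in range(1,n) if s[i,4]>=amin]
BLUE=((105,120,60),(130,255,255))
def down(yaw): # tool down, tool y axis along world direction yaw
    y=np.array([np.cos(yaw),np.sin(yaw),0]); z=np.array([0,0,-1.]); return quat(R.from_matrix(np.c_[np.cross(y,z),y,z]))
E
python3 - <<'E'
from h import *
S=eyes.camera_info("scene");D=eyes.camera_info("side")
for n,box in(("scene",(280,335,200,225)),("side",(305,335,230,260))):
    im=cv2.imread(f"pics/{n}0.png")[:,:,::-1]; a,b,c,d=box
    print(n,[(x[0]+a,x[1]+c,s) for x,s in blobs(np.ascontiguousarray(im[c:d,a:b]),*BLUE,5)])
print(tri([ray(S,(303,217)),ray(D,(321,244))]))
print([plane(ray(S,p),.142).round(3) for p in((278,211),(328,228),(305,266),(247,240))])
print([plane(ray(D,p),0.).round(3) for p in((330,215),(397,355),(321,337))],'bottle/spare/house')
E
```

```text
scene [(302.5, 215.5, [19, 14, 8, 4, 20])]
side [(321.9, 244.4, [10, 11, 14, 7, 77])]
(array([ 0.49170721, -0.02924581,  0.13778596]), [np.float64(0.0012804888902645229), np.float64(0.0012804888902645392)])
[array([ 0.482, -0.109,  0.142]), array([0.533, 0.057, 0.142]), array([0.716, 0.027, 0.142]), array([ 0.64 , -0.162,  0.142])]
[array([0.728, 0.265, 0.   ]), array([ 0.492, -0.375,  0.   ]), array([ 0.368, -0.219, -0.   ])] bottle/spare/house
```

Run:
```python
from h import *
for i,p in enumerate([(.50,.03,.32),(.50,-.09,.32)]):
    env.move_to(p,down(np.radians(73)))
    c=eyes.camera_info("wrist"); im=eyes.get_image("wrist"); cv2.imwrite(f"pics/w{i}.png",im[:,:,::-1]); np.save(f"pics/w{i}.npy",c)
    print(c["xyz"],rot(c["rotation"]).as_matrix()[:,2],blobs(im,*BLUE))
print(telemetry.get_state()["t"])
cv2.imwrite("pics/w.png",cv2.resize(np.hstack([cv2.imread("pics/w0.png"),cv2.imread("pics/w1.png")]),(800,300)))
```

```text
[0.42698621 0.05323377 0.48632636] [-0.26291529  0.08012245  0.96148632] [([518.2, 31.5], [508, 20, 22, 24, 402]), ([330.5, 203.8], [316, 203, 29, 2, 31]), ([255.0, 230.4], [240, 211, 30, 40, 1003]), ([383.9, 412.3], [381, 401, 7, 21, 48])]
[ 0.42716645 -0.06749128  0.48625454] [-0.26263452  0.08026529  0.96155114] [([580.7, 25.1], [572, 14, 18, 23, 288]), ([373.8, 194.8], [348, 175, 41, 41, 1075]), ([386.6, 389.7], [382, 387, 11, 9, 34]), ([407.4, 393.9], [403, 386, 9, 16, 51]), ([340.7, 398.6], [327, 388, 42, 36, 279]), ([293.3, 405.1], [280, 399, 30, 16, 141]), ([266.1, 413.9], [255, 405, 25, 23, 192]), ([452.3, 408.6], [443, 405, 19, 8, 48]), ([234.0, 416.1], [218, 410, 35, 16, 158]), ([454.9, 414.2], [441, 411, 24, 7, 74])]
2.9583
```

View pics/w0.png

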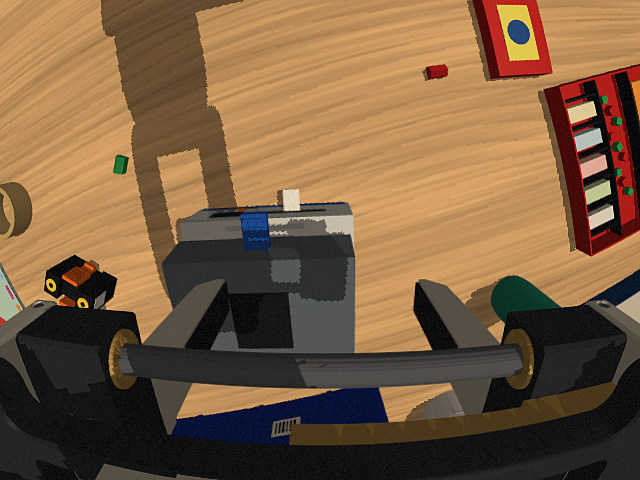

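View pics/w1.png

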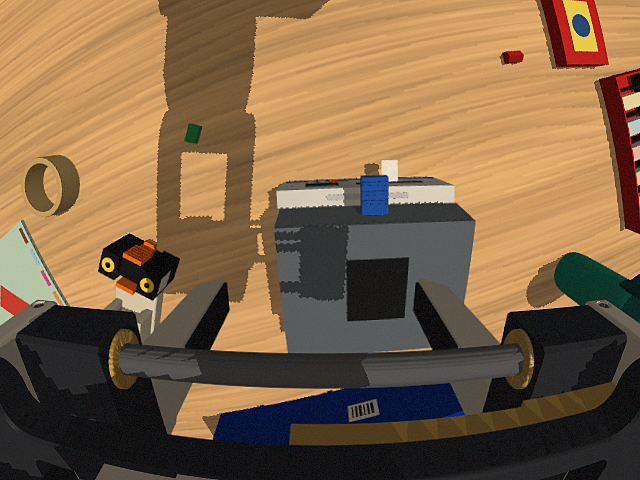

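Both wrist views show the blue tab (w0 ≈ (255,230), w1 ≈ (375,195)), its dark hood behind it and the pale deck front edge. I'll zoom in for hood edge corners.

Run:
```python
import cv2,numpy as np
a=cv2.imread("pics/w0.png")[190:290,155:365]; b=cv2.imread("pics/w1.png")[165:265,270:480]
f=lambda i:cv2.resize(i,None,fx=3.0,fy=3.0,interpolation=cv2.INTER_CUBIC)
c=np.vstack([f(a),f(b)])
cv2.imwrite("pics/z.png",np.clip(c.astype(float)*1.5,0,255).astype(np.uint8)); print(c.shape)
```

```text
(600, 630, 3)
```

View pics/z.png

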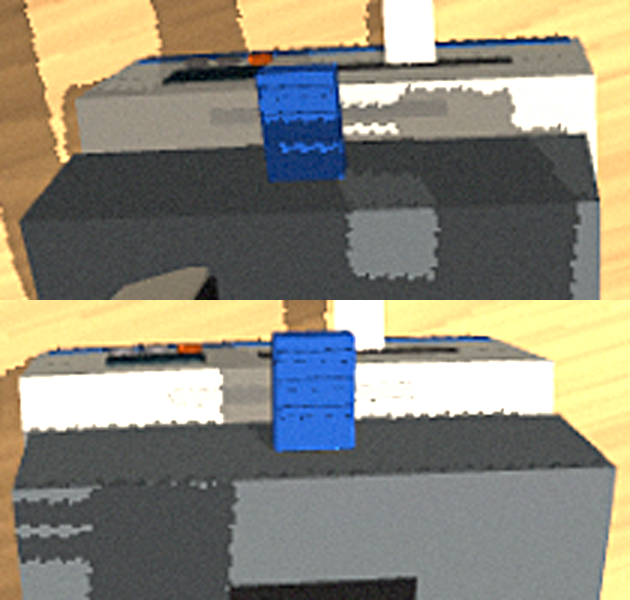

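Run:
```python
from h import *
c=[np.load(f"pics/w{i}.npy",allow_pickle=True).item() for i in(0,1)]
T={}
for n,a,b in[("hoodR",(22,222),(14,190)),("hoodL",(600,200),(614,166)),("tabOR",(257,72),(273,33)),("tabOL",(337,67),(353,32)),("tabIR",(268,180),(275,148)),("tabIL",(344,178),(353,148)),("deckR",(78,100),(22,78)),("deckL",(593,68),(553,62))]:
    p,e=tri([ray(c[0],(155+a[0]/3,190+a[1]/3),1),ray(c[1],(270+b[0]/3,165+b[1]/3),1)]); T[n]=p; print(n,p.round(4),np.round(e,4))
for s in("hood","deck"):
    d=T[s+"L"]-T[s+"R"]; print(s,np.linalg.norm(d),np.degrees(np.arctan2(d[1],d[0])),(T[s+"L"]+T[s+"R"])/2)
tab=sum(T[k] for k in T if k[:3]=="tab")/4; print("tab",tab)
for yaw in(72,73,74):
    ex=np.array([np.sin(np.radians(yaw)),-np.cos(np.radians(yaw)),0]); ey=np.array([-ex[1],ex[0],0])
    print(yaw,{k:(round(T[k]@ex,4),round(T[k]@ey,4)) for k in T})
```

```text
hoodR [ 0.4933 -0.1315  0.1605] [0.0003 0.0003]
hoodL [0.5406 0.0518 0.1591] [0.0001 0.0001]
tabOR [ 0.4733 -0.0421  0.1398] [0.0005 0.0005]
tabOL [ 0.4803 -0.0172  0.1367] [0.0003 0.0003]
tabIR [ 0.5091 -0.0515  0.1385] [0.0003 0.0003]
tabIL [ 0.5164 -0.027   0.1373] [0.0001 0.0001]
deckR [ 0.4693 -0.13    0.0848] [0.0002 0.0002]
deckL [0.5181 0.0627 0.0842] [0.0014 0.0014]
hood 0.1892726386238819 75.51839249842998 [ 0.51693442 -0.03982787  0.15980347]
deck 0.19876826146657856 75.81090247103745 [ 0.49371064 -0.03367804  0.08450578]
tab [ 0.49474696 -0.03442496  0.13805792]
72 {'hoodR': (np.float64(0.5097), np.float64(0.0274)), 'hoodL': (np.float64(0.4981), np.float64(0.2163)), 'tabOR': (np.float64(0.4631), np.float64(0.1062)), 'tabOL': (np.float64(0.4621), np.float64(0.1321)), 'tabIR': (np.float64(0.5), np.float64(0.1084)), 'tabIL': (np.float64(0.4994), np.float64(0.1339)), 'deckR': (np.float64(0.4866), np.float64(0.0214)), 'deckL': (np.float64(0.4733), np.float64(0.2197))}
73 {'hoodR': (np.float64(0.5101), np.float64(0.0185)), 'hoodL': (np.float64(0.5018), np.float64(0.2076)), 'tabOR': (np.float64(0.4649), np.float64(0.0981)), 'tabOL': (np.float64(0.4643), np.float64(0.124)), 'tabIR': (np.float64(0.5019), np.float64(0.0996)), 'tabIL': (np.float64(0.5017), np.float64(0.1252)), 'deckR': (np.float64(0.4869), np.float64(0.0129)), 'deckL': (np.float64(0.4771), np.float64(0.2114))}
74 {'hoodR': (np.float64(0.5104), np.float64(0.0096)), 'hoodL': (np.float64(0.5054), np.float64(0.1988)), 'tabOR': (np.float64(0.4666), np.float64(0.09)), 'tabOL': (np.float64(0.4664), np.float64(0.1159)), 'tabIR': (np.float64(0.5035), np.float64(0.0909)), 'tabIL': (np.float64(0.5038), np.float64(0.1164)), 'deckR': (np.float64(0.487), np.float64(0.0044)), 'deckL': (np.float64(0.4807), np.float64(0.203))}
```

The measurements agree: yaw is about −14.4°, the printer centre is (0.595, −0.060), and the hood is already ajar by about 0.115 rad. Next I'll grip the tab and swing it.

```bash
cat >> h.py <<'E'
YAW=np.radians(75.6); Q=down(YAW)
ex=np.array([np.sin(YAW),-np.cos(YAW),0]); ey=np.array([np.cos(YAW),np.sin(YAW),0]); up=np.array([0,0,1.])
front=np.array([.4937,-.0337,0]); hinge=front+.165*ex+.086*up
def tabp(t): c,s=np.cos(t),np.sin(t); return hinge-ex*(.175*c-.028*s)+up*(.028*c+.175*s)
E
python3 - <<'E'
from h import *
off=-env.pinch_z*up
p=tabp(.115)+off
for t in np.linspace(.115,1.62,13): assert env.ik(tabp(t)+off,Q) is not None,t
env.move_to(p+.1*up,Q); env.move_l(p,max_speed=.1)
claw.gripper_close(20); s=telemetry.get_state(); print(s["t"],s["gripper_width"],s["gripper_force"],s["ft_force"])
for t in np.linspace(.115,1.62,13)[1:]:
    env.move_l(tabp(t)+off,max_speed=.08); s=telemetry.get_state()
    print(round(t,2),round(s["t"],2),s["ft_force"].round(1),round(s["gripper_width"],4))
    if np.linalg.norm(s["ft_force"])>40: break
    if s["gripper_width"]<.02: break
cv2.imwrite("pics/side1.png",eyes.get_image("side")[150:350,230:480,::-1])
E
```

```text
5.7083 0.025839417723684862 19.998841881752014 [-1.05012584 -5.23621336  0.11811054]
0.24 6.13 [-0.5 -6.3 -0.1] 0.0255
0.37 6.56 [-0.6 -5.5 -0.6] 0.0259
0.49 6.98 [ 0.  -5.4 -0.3] 0.0258
0.62 7.41 [-0.3 -5.  -0.8] 0.0256
0.74 7.83 [-0.3 -5.2 -2.1] 0.0257
0.87 8.26 [-0.6 -5.6 -1.9] 0.0259
0.99 8.68 [-0.9 -6.3 -2.2] 0.0259
1.12 9.11 [-0.7 -6.3 -1.8] 0.0258
1.24 9.53 [-0.1 -6.3 -2.9] 0.0264
1.37 9.96 [-0.3 -6.  -1.4] 0.0259
1.49 10.38 [-0.6 -6.  -0.1] 0.0257
1.62 10.81 [-0.9 -5.1 -0.1] 0.0259
```

View pics/side1.png

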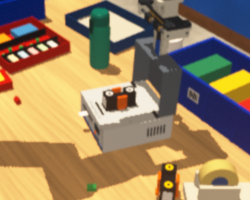

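The side view shows the hood standing upright and the cassette exposed in the bay. I'll release the tab, back off and measure the cassette from two wrist positions.

Run:
```python
from h import *
claw.gripper_open()
p=telemetry.get_state()["tcp_pos"]; env.move_l(p+.1*up,max_speed=.15)
out=[]
for i,d in enumerate((.05,-.05)):
    env.move_to(front+.06*ex+d*ey+.30*up,Q)
    c=eyes.camera_info("wrist"); im=eyes.get_image("wrist"); np.save(f"pics/c{i}.npy",c); cv2.imwrite(f"pics/c{i}.png",im[:,:,::-1])
    print("orange",blobs(im,(5,150,100),(20,255,255)))
    out.append(cv2.resize(im[150:350,150:500,::-1],None,fx=1.7*800/595*.98,fy=1.5))
cv2.imwrite("pics/cc.png",np.vstack(out)[:600,:800]); print(out[0].shape,telemetry.get_state()["t"])
```

```text
orange [([66.7, 219.6], [48, 209, 38, 23, 340]), ([244.2, 243.5], [240, 231, 13, 28, 181]), ([291.3, 245.7], [288, 231, 8, 29, 194]), ([50.8, 251.1], [42, 243, 17, 18, 173]), ([2.9, 266.6], [0, 259, 8, 16, 37]), ([111.9, 356.2], [108, 336, 10, 41, 179]), ([528.6, 376.6], [525, 371, 7, 12, 40])]
orange [([8.6, 201.3], [5, 194, 8, 15, 37]), ([126.0, 218.1], [107, 206, 38, 25, 403]), ([349.4, 241.1], [345, 222, 9, 37, 239]), ([397.1, 241.7], [393, 223, 9, 35, 209]), ([108.6, 252.2], [97, 244, 23, 18, 233]), ([39.6, 269.0], [35, 261, 10, 17, 53]), ([112.3, 355.1], [108, 336, 12, 43, 181])]
(300, 784, 3) 14.0833
```

View pics/cc.png

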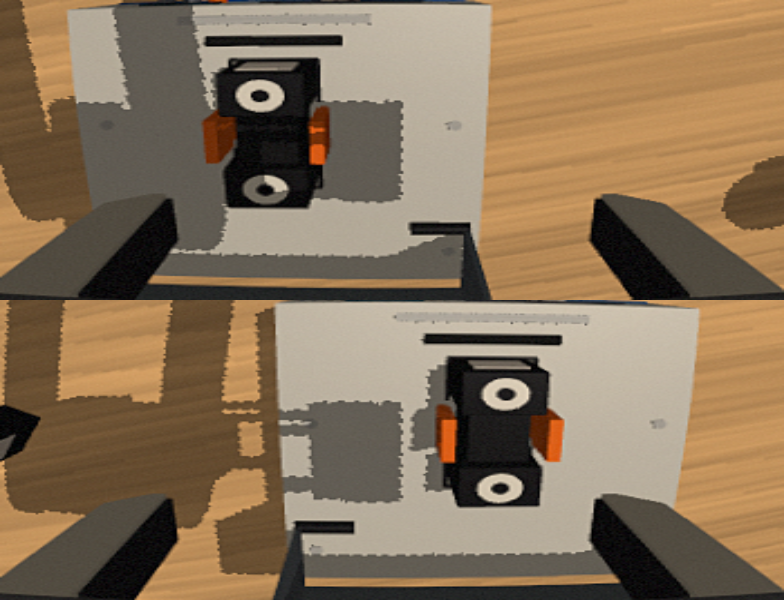

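The crops show the white hubs at c0 (266,214)/(269,277) and c1 (376,212)/(373,275), with orange pads either side. I'll triangulate the hubs.

```bash
cat >> h.py <<'E'
def cass():
    c=[np.load(f"pics/c{i}.npy",allow_pickle=True).item() for i in(0,1)]
    A,_=tri([ray(c[0],(266.1,214),1),ray(c[1],(375.9,212),1)]); B,_=tri([ray(c[0],(268.8,276.7),1),ray(c[1],(373.2,275.3),1)])
    return A,B
E
python3 - <<'E'
from h import *
A,B=cass(); d=B-A; print(A,B,np.linalg.norm(d),np.degrees(np.arctan2(d[1],d[0])),90-0+np.degrees(np.arctan2(d[1],d[0])))
m=(A+B)/2-front; print(m@ex,m@ey,m[2])
c=[np.load(f"pics/c{i}.npy",allow_pickle=True).item() for i in(0,1)]
for a,b in(((244.2,243.5),(349.4,241.1)),((291.3,245.7),(397.1,241.7))):
    p,e=tri([ray(c[0],a,1),ray(c[1],b,1)]); p2=p-front; print("pad",p,p2@ex,p2@ey,e)
E
```

```text
[ 0.54570825 -0.0476838   0.13202801] [ 0.60643796 -0.06333563  0.13100683] 0.0627225633763711 -14.452295923908762 75.54770407609124
0.08520905612306823 -0.0006391634369494443 0.13151741879844642
pad [ 0.56894211 -0.07804801  0.1256608 ] 0.08390714032313068 -0.024242788068528188 [np.float64(0.0007344226347083349), np.float64(0.0007344226347083306)]
pad [ 0.58115287 -0.03357083  0.12788258] 0.08467325043507869 0.021873759282539686 [np.float64(0.0013812068073227924), np.float64(0.001381206807322458)]
```

Run:
```python
from h import *
A,B=cass(); g=(A+B)/2; g[2]=.113-env.pinch_z
env.move_to(g+.12*up,Q); env.move_l(g+.05*up,max_speed=.15); env.move_l(g,max_speed=.06)
print(telemetry.get_state()["ft_force"])
claw.gripper_close(40); env.sleep(.5); s=telemetry.get_state(); print(s["t"],s["gripper_width"],s["gripper_force"],s["ft_force"])
if s["gripper_width"]<.0445:
    for h in(.01,.03,.07,.13):
        env.move_l(g+h*up,max_speed=.05); s=telemetry.get_state(); print(h,s["gripper_width"],s["ft_force"].round(1))
        if np.linalg.norm(s["ft_force"])>30: break
env.sleep(.5); s=telemetry.get_state(); print(s["t"],s["tcp_pos"],s["gripper_width"],s["ft_force"])
a=eyes.get_image("side")[130:330,230:480,::-1]; b=eyes.get_image("scene")[150:350,180:430,::-1]
cv2.imwrite("pics/end.png",cv2.resize(np.hstack([a,b]),(800,320)))
```

```text
[ 0.14470594 -0.60750011  0.61065872]
17.6167 0.03581854062242987 40.051719546318054 [-1.96641649 -0.8838756   5.81744117]
0.01 0.03603423782096405 [-0.5  0.  -1. ]
0.03 0.036645752208255764 [-0.4  0.4 -2. ]
0.07 0.03593168710040693 [-0.4 -0.4 -0.8]
0.13 0.03627063511335548 [-0.3 -0.6 -1.6]
21.3167 [ 0.57606287 -0.05549966  0.22417907] 0.03584099137698625 [ 0.03190842 -0.17893187 -2.32870289]
```

View pics/end.png

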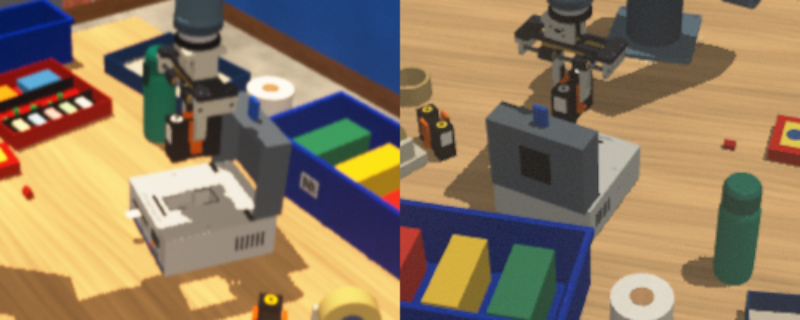

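The side and scene views show the cassette held above the empty bay with the hood upright. One wrist picture will confirm it is level.

Run:
```python
from h import *
c=eyes.camera_info("wrist"); np.save("pics/e.npy",c); im=eyes.get_image("wrist")
cv2.imwrite("pics/e.png",cv2.resize(im[180:380,200:440,::-1],None,fx=3,fy=3))
K=c["K"]; A,B=cass()
for P in(A,B):  # expected hub pixels if level
    P=P+np.array([0,0,.128]); v=rot(c["rotation"]).inv().apply(P-c["xyz"]); v=np.array([v[0],-v[1],-v[2]]); th=np.arccos(v[2]/np.linalg.norm(v)); u=v[:2]/np.linalg.norm(v[:2])*th*K[0,0]+K[:2,2]; print(u,(u-[200,180])*3)
```

```text
[320.32761074 259.99456428] [360.98283223 239.98369285]
[320.21255917 391.61638512] [360.63767751 634.84915535]
```

View pics/e.png

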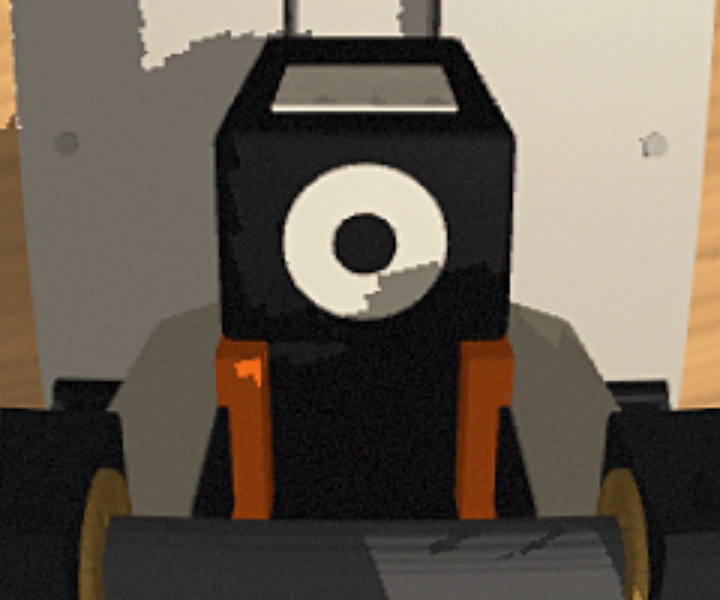

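The front hub shows at (364,242) in the crop, against a predicted (361,240) for a level cassette. It is level, and both catches are squeezed, so I'm handing in.

```bash
python3 -c "
from bench import env
print(env.close_job())"
```

```text
the job is handed in; nothing more can be done
None
```

I handed the job in (no verdict came back): the hood is swung back and upright (about 1.62 rad), and the used cassette is held level by its squeezed catches, its underside about 98 mm above the deck over the bay; the arm touched nothing else on the table.

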